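# Close the guide plate over a disc cutter's posts

### The arm

A 7-joint arm with a two-finger parallel gripper is mounted at the origin on a cart in front of the work surface, level with it; the furniture and walls round the work are solid. World frame = base frame: x ahead of the robot, y to its left, z up, the work surface at z = 0. Lengths are in m, angles in rad, forces in N, time in s.
With the tool pointing down it reaches from about 0.35 to 0.9 m from the base axis. Payload 8.1 kg.
Tool frame: the origin (TCP) lies on the centre line of the jaws, within the pads' length; the fingertips stand arm.tip_extent ahead of it and the grasp point (between the pads) lies 3 mm ahead of it (arm.tip_extent is the distance from the TCP to the fingertips, in m); y points along the fingers, z is the direction in which the jaws open and shut, and the axes are right-handed (so a half turn about y gives the same grasp; the last joint's range is limited). The gripper opens to 92 mm and grips with 3 to 60 N. Pads are 19 mm wide; open, the fingers measure 130 mm over their backs; the gripper's body (75 mm by 190 mm) begins 47 mm behind the grasp point.
Start: joints at [-1.21, 0.434, 0.025, 1.573, -0.012, 1.134, -0.075], TCP at [0.28, 0.559, 0.249] pointing down, gripper open.
Joint ranges: [-2.62, 2.62], [-0.44, 2.09], [-1.27, 1.32], [0.08, 2.57], [-1.32, 4.46], [0.12, 2], [-2.74, 2.74]. Speed limits (rad/s): [2.22, 2.22, 3.01, 3.01, 3.14, 3.14, 3.14].

### API

Orientations are given as a rotation vector (axis times angle).
In Python, from cell import observe, get_image, sign_off, boxes_of, place_of, arm gives the robot as it stands.
- The arm moves only by the tool arm_command, never from a script. Its argument "plan" is a list of rows, each a list of 2 entries, a list of its own where there are three numbers: the shift along the tool's x, y, z in m, then the turn, a rotation vector about the tool's x, y, z in degrees. In form: [[[tx, ty, tz], [ax, ay, az]], ...]. A call has 1 to 5 rows; each row is the pose to reach, as a shift and turn from the pose commanded when the call began, along the tool's axes at that moment; what a row does not reach only later rows make up. A row lasts 1/10 s, in which the tool goes at most 50 mm and 8.59 degrees, less where a joint would pass 70% of its speed; a pose out of reach is approached as far as the arm can. A call with a gripper value outside its range is refused whole. "fingers" is the closure, from -1 (fully open) to 1 (shut), set as the call begins (left out, the last holds). The fingers move at their own pace and stop on an object; "squeeze" is the grip in N (left out, the last holds). Time passes only in rows, so rows that repeat a pose let the fingers close. It gives the time, the measured TCP pose, the force and the opening at its end, in the units of the state.
- observe(): the state, without advancing time (a new reading comes with each control period).
- get_image(name): name is "side" or "top"; returns a dict with "color" (384x512x3 uint8, red, green, blue), "camera_matrix" (3x3 intrinsics, pixels), "world_to_cam" (4x4, takes a point from world to camera coordinates). Camera axes: x right, y up, looking along -z (the intrinsics and any distortion apply to the point x, -y, -z); pixel columns grow to the right and rows downward; lengths in m; the calibration is good to about 2 mm. A picture is of the moment at which its call begins. There is no depth.
- sign_off(): hands the job in, once; it reports no verdict.
Trained networks look in a picture, given as the dict that the camera call returned (one of the last four; its "shot" number tells which), for a name from the list of things; names that differ only in an ending like _2 or _b are one class to them, and where a whole thing is asked for, a point or a joint stands for the part that bears it (a point fixed in the world has none). Each returns a list of dicts, best first, with "confidence" (0 to 1); they miss things now and then, are a little off and sometimes report something else, mostly with a low value. They report only what shows in the picture. A call takes as long as a camera call.
- boxes_of(picture, thing): "point" ([column, row] in pixels, amid what is visible of it).
- place_of(picture, thing): "point" ([column, row] in pixels: a listed point, or the origin of a listed thing).
The state is a dict: "clock": time; "joints": joint angles; "dq": joint speeds; "joint_efforts": joint torques, N m; "position": TCP position; "ee_rot": TCP orientation; "force": force on the tool from outside, world axes, zero at the start; "ft_torque": the same for the moment, N m; "width": opening from 0.0 (shut) to 1.0 (fully open).
Only numpy, scipy, OpenCV 4.12 (cv2) and the standard library are available. Lean on these libraries where they do the work, as an engineer would, in place of code of your own. Each camera call takes 0.05 s, during which the arm holds its last target.

### The job

Get the disc cutter ready to punch the copper strip that is already laid in it: pick up the loose guide plate by its rib, bring it over the two guide posts of the die block, slide it about lightly until its two end holes find the posts, and lower it (do not let it fall or force it down) until it lies flat on the strip. Then let go and swing the retaining finger fully over the plate, so that the plate cannot lift when a punch is drawn. Leave the punch stand, the cuff, the magnifier and the steel block where they are.

Things in the scene. Friction and masses are not known exactly. Their poses are not given: they have to be found in the camera images.
- cutter_shoe: Grey shoe of the disc cutter, 100 (x) x 140 (y) x 14 mm, fixed to the bench; origin at the centre of its underside on the bench, z up. A bare steel die block, 64 x 104 mm, sides parallel to the shoe, floats in its recess. Two upright 8 mm guide posts stand on the block, at y = +40 and -40 mm from the block's centre; tapering over the top 4 mm to a 5.6 mm tip, 46 mm above the bench
- recess (a point): Centre of the shoe's recess, 24 mm above the bench, level with the die block's top. The block's own place is NOT measured: its centre lies anywhere up to 8 mm from this point in the shoe's x and in its y, held by friction of about 8 N. A 2 mm copper strip, 36 mm wide, lies along x over the block's middle. Contact of the guide plate with the cutter must stay below 35 N
- plate_grip (a point): Middle of the loose guide plate's dark grip rib, which runs along the plate's y: 14 mm wide, 44 long, 28 high. Aluminium plate 64 (x) x 104 (y) x 8 mm, about 0.4 kg, same turned by half a turn. This point is 22 mm above the plate's underside, 14 mm above its upper face; 48 mm above the bench when seated on the strip, 68 mm when resting on the post tips
- plate_hole_a (a point): Centre, at the plate's underside, of the end hole for a post, 40 mm from the rib's middle along the plate's +y: 10 mm through hole with a 1 mm chamfer. The four holes beside the rib are for punches
- plate_hole_b (a point): The same for the other end hole, at -y; 80 mm from the first
- finger (a joint): Swing of the retaining finger in rad: 0 parked, pointing to the shoe's -x; 1.57 (stop) pointing to its +y, over the plate. Turns clockwise from above about an upright axis at x = -22, y = -76 mm in the shoe's frame and stays where left (friction about 2 N at its knob). Its flat arm is 36.5 to 42.5 mm above the bench, 2.5 mm above a seated plate
- finger_knob (a point): Centre of the upright black knob on the end of the retaining finger, 12 mm in diameter, from 42.5 to 64.5 mm above the bench (this point at 53.5 mm), 38 mm from the finger's axis
- punch_stand: Wooden block 44 x 104 x 24 mm with four upright steel punches, 70 mm high in all; origin at the centre of its underside. Not to be moved
- cuff: Silver cuff bracelet, 54 x 59 x 22 mm, origin at the centre of its underside. Not to be moved
- loupe: Black folding magnifier, 42 x 87 x 9 mm, origin at the centre of its underside. Not to be moved
- steel_block: Steel bench block, 62 x 62 x 20 mm, origin at the centre of its underside. Not to be moved

How it is judged:
By the outcome, as a careful person would: the job done as asked, in the order asked, and still so for the second after the job is handed in, with the robot touching nothing.
It also fails if it takes over 72 s, if anything falls off the work surface, if the arm or the gripper's body presses on something with over 40 N, if the wrist force passes 120 N, or if a joint passes its speed limit or range.

## Working session

There is one attempt and no reset: what is moved stays moved. The work goes in short steps, Python scripts to look and compute and a tool call to move; the robot and the scene stay as the last step left them, time stands still between calls to the robot, and variables do not carry over. Pictures are saved under pics/ and viewed, and the job is handed in when it is done.

Besides the shell and the picture viewer there is one more tool, called after "Call:" as a command line: name --argument value ..., lists and objects as JSON in quotes. arm_command: Moves the arm, as the interface text tells. Its arguments: {"type":"object","properties":{"plan":{"type":"array","items":{"type":"array"}},"fingers":{"type":"number"},"squeeze":{"type":"number"}},"required":["plan"]}

```bash
ls; mkdir -p pics
python3 - <<'E'
from cell import observe,get_image,boxes_of,place_of,arm
import cv2,json
print(observe(), {k:getattr(arm,k) for k in dir(arm) if not k.startswith('_')})
for n in ("side","top"):
    p=get_image(n); cv2.imwrite(f"pics/{n}0.png",p["color"][:,:,::-1])
    print(n,p["camera_matrix"].tolist(),p["world_to_cam"].tolist(),[k for k in p])
    for t in ["cutter_shoe","recess","plate_grip","plate_hole_a","plate_hole_b","finger","finger_knob","punch_stand","cuff","loupe","steel_block"]:
        try: print(t,[(([round(float(v)) for v in d["point"]]),round(float(d["confidence"]),2)) for d in place_of(p,t)[:4]])
        except Exception as e: print(t,e)
E
```

```text
pics
{'clock': 0.0, 'joints': array([-1.2096089 ,  0.43518386,  0.02495834,  1.57410735, -0.01160887,
        1.13395542, -0.07513965]), 'dq': array([ 0.0022882 ,  0.00027358,  0.00098852,  0.00224779,  0.00161469,
       -0.00096036,  0.00105029]), 'joint_efforts': array([ 5.32286813e-04, -6.67839217e+01,  9.85145196e-01, -3.14473414e+01,
       -6.06120075e-02,  4.28288989e-02,  1.87202891e-04]), 'position': array([0.27941499, 0.55853981, 0.24796509]), 'ee_rot': array([-1.54151573,  0.3639977 , -0.36363994]), 'force': array([ 0.38822766, -0.0913507 ,  0.07457221]), 'ft_torque': array([ 0.06156373,  0.02735356, -0.04134997]), 'width': 1.0020741598184508} {'PlanningError': <class 'cell.PlanningError'>, 'tip_extent': 0.022}
side [[435.11423737271065, 0.0, 248.6507127824473], [0.0, 435.11423737271065, 186.51864128275832], [0.0, 0.0, 1.0]] [[-0.9963529090941314, -0.08235235956907717, 0.022337623263609854, 0.5848176513759757], [0.059725858990779056, -0.4861182312224565, 0.8718496929178582, -0.14384049064512114], [-0.06094015349074135, 0.8700041115687648, 0.4892638792573688, -0.9663514131
[... 882 characters left out ...]
605023217, 0.18930092161034354, -0.58973335659765], [-0.18929990899055796, -0.0011019483310205868, 0.9819186983483114, -1.1522542823022308], [0.0, 0.0, 0.0, 1.0]] ['color', 'camera_matrix', 'world_to_cam', 'shot']
cutter_shoe [([250, 220], 0.93)]
recess [([252, 220], 0.85), ([227, 143], 0.4)]
plate_grip [([142, 210], 0.85)]
plate_hole_a [([127, 213], 0.84), ([159, 212], 0.65)]
plate_hole_b [([127, 213], 0.84), ([159, 212], 0.65)]
finger it knows: cuff, cutter_shoe, finger_knob, loupe, plate_grip, plate_hole, punch_stand, recess, steel_block
finger_knob [([177, 147], 0.63), ([284, 236], 0.59)]
punch_stand [([224, 141], 0.78)]
cuff []
loupe [([136, 137], 0.57)]
steel_block [([364, 211], 0.57)]
```

Run:
```python
import cv2
a=cv2.imread("pics/top0.png")[110:290,90:390]; cv2.imwrite("pics/top0z.png",cv2.resize(a,None,fx=2.66,fy=2.66,interpolation=cv2.INTER_CUBIC))
a=cv2.imread("pics/side0.png")[130:340,120:400]; cv2.imwrite("pics/side0z.png",cv2.resize(a,None,fx=2.8,fy=2.8,interpolation=cv2.INTER_CUBIC))
```

```text
(no output)
```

View pics/top0z.png

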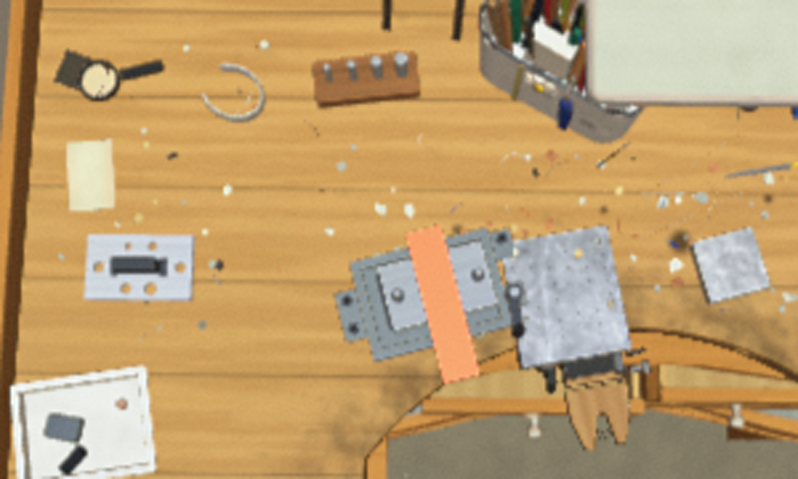

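View pics/side0z.png

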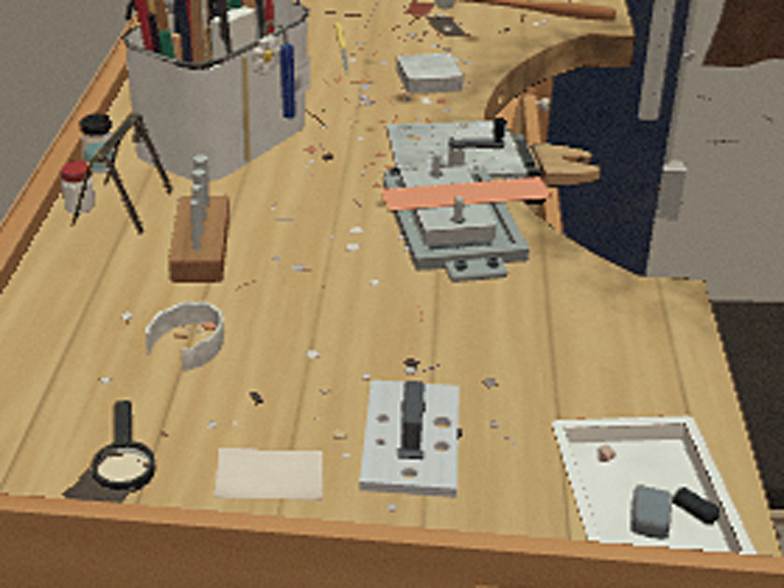

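View pics/top0.png

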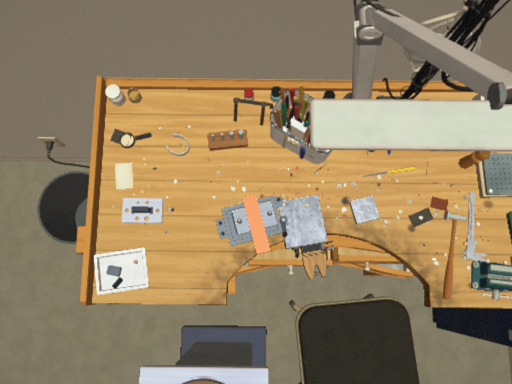

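The top view shows the plate at px (142,210), the cutter at (250,220), and the finger parked with its knob at about (284,235). The bench pin's steel plate is just right of the cutter. Next I'll measure.

```bash
cat > h.py <<'E'
import numpy as np,cv2
from scipy.optimize import least_squares
def proj(p,X):
    X=np.atleast_2d(np.asarray(X,float)); W=np.asarray(p["world_to_cam"]); K=np.asarray(p["camera_matrix"])
    c=X@W[:3,:3].T+W[:3,3]; q=np.c_[c[:,0],-c[:,1],-c[:,2]]@K.T
    return q[:,:2]/q[:,2:]
def onz(p,uv,z):
    r=least_squares(lambda a:(proj(p,[a[0],a[1],z])-uv).ravel(),[0.5,0.0]); return r.x
def tri(ps,uvs):
    return least_squares(lambda a:np.concatenate([(proj(p,a)-u).ravel() for p,u in zip(ps,uvs)]),[0.5,0,0.03])
def crop(p,c,w,s,name):
    x,y=int(c[0]),int(c[1]); a=p["color"][max(0,y-w[1]):y+w[1],max(0,x-w[0]):x+w[0],::-1]
    cv2.imwrite(name,cv2.resize(a,None,fx=s,fy=s,interpolation=cv2.INTER_CUBIC)); return max(0,x-w[0]),max(0,y-w[1])
E
python3 - <<'E'
from h import *
from cell import *
import pickle
T=get_image("top");S=get_image("side")
pickle.dump((T,S),open("p0.pkl","wb"))
def b(p,n): return [d for d in place_of(p,n)]
for n,z in [("recess",.024),("cutter_shoe",0),("plate_grip",.022),("plate_hole",0),("finger_knob",.0535),("steel_block",0),("punch_stand",0)]:
    for nm,p in(("top",T),("side",S)):
        try: 
            for d in place_of(p,n if n!="plate_hole" else "plate_hole_a")[:4]: print(n,nm,np.round(d["point"],1),round(d["confidence"],2),np.round(onz(p,d["point"],z),4))
        except Exception as e: print(n,e)
print(crop(T,(255,220),(50,37),8,"pics/t1.png"),crop(S,(280,200),(50,37),8,"pics/s1.png"),crop(T,(142,210),(30,22),12,"pics/t2.png"),crop(S,(266,285),(30,30),10,"pics/s2.png"))
E
```

```text
recess top [251.5 218.2] 0.73 [ 0.5177 -0.115 ]
recess side [281.7 199. ] 0.95 [ 0.5144 -0.1251]
cutter_shoe top [249.6 222.7] 0.92 [ 0.5089 -0.1101]
cutter_shoe side [279.7 206.6] 0.95 [ 0.5181 -0.127 ]
plate_grip top [139.7 211.2] 0.84 [0.5331 0.1732]
plate_grip side [266.8 278.3] 0.79 [0.5381 0.1732]
plate_hole top [155.8 211.1] 0.75 [0.5369 0.1362]
plate_hole side [264.5 300.3] 0.83 [0.5398 0.2098]
plate_hole side [268.4 272.1] 0.6 [0.5359 0.1288]
finger_knob top [284.5 235.6] 0.64 [ 0.4713 -0.1975]
steel_block top [363.4 210.7] 0.82 [ 0.5437 -0.4084]
steel_block top [130.8 138.4] 0.43 [0.7341 0.2133]
steel_block top [140.3 210.5] 0.22 [0.538  0.1769]
steel_block side [275.7 158.9] 0.72 [ 0.5362 -0.4067]
punch_stand top [226.7 144. ] 0.88 [ 0.7213 -0.046 ]
punch_stand top [251.2 218.6] 0.63 [ 0.5197 -0.1142]
punch_stand side [188.7 222.3] 0.55 [ 0.7329 -0.0304]
(205, 183) (230, 163) (112, 188) (236, 255)
```

View pics/t1.png

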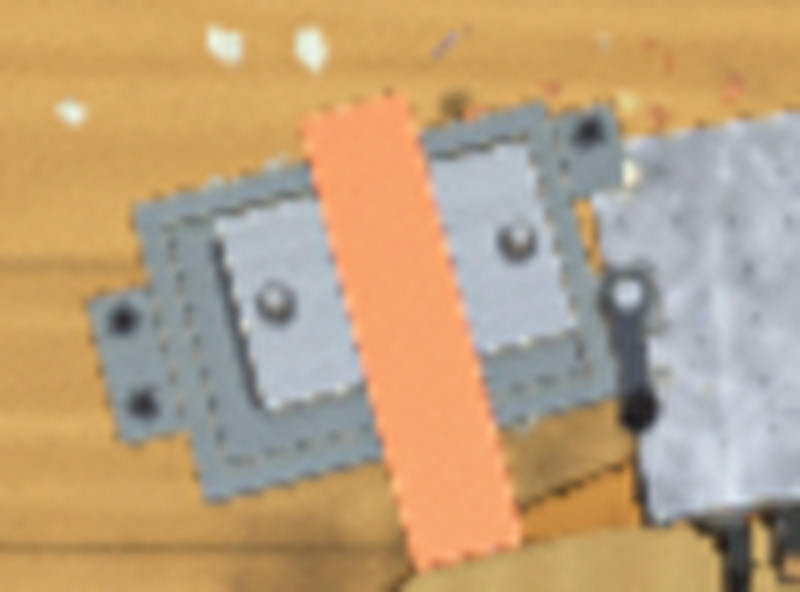

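View pics/s1.png

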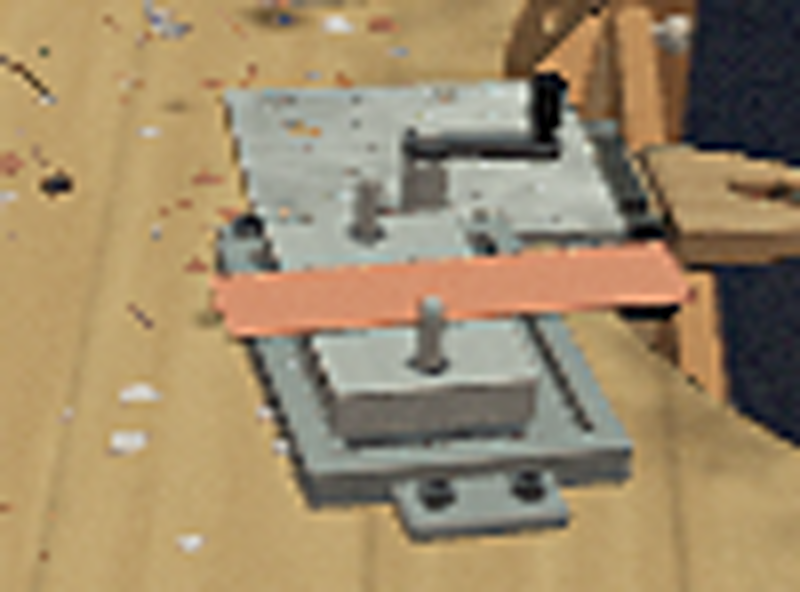

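View pics/t2.png

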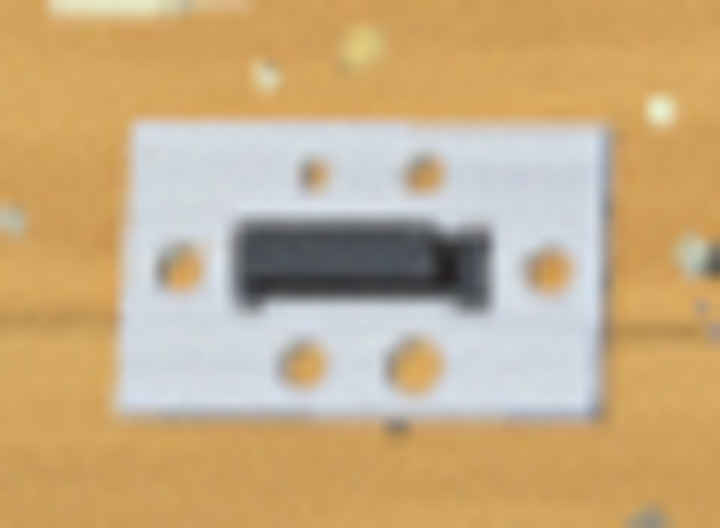

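View pics/s2.png

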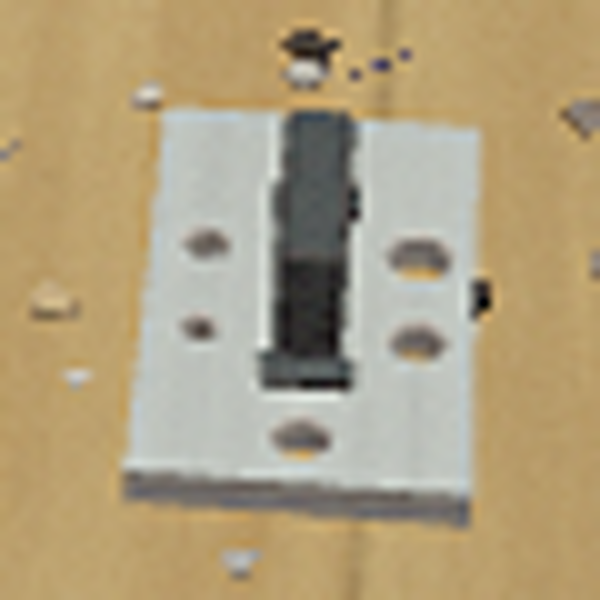

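Run:
```python
from h import *
import pickle
T,S=pickle.load(open("p0.pkl","rb"))
for p in (T,S):
    W=np.array(p["world_to_cam"]); print("cam",-W[:3,:3].T@W[:3,3])
f=lambda o,s,u:(np.array(o)+(np.array(u)+.5)/s-.5)
t1=lambda u:f((205,183),8,u); s1=lambda u:f((230,163),8,u); t2=lambda u:f((112,188),12,u); s2=lambda u:f((236,255),10,u)
print("postA tip",tri([T,S],[t1((279,297)),s1((430,302))]).x, onz(T,t1((279,297)),.046),onz(S,s1((430,302)),.046),"base",onz(S,s1((430,362)),.024))
print("postB tip",tri([T,S],[t1((519,237)),s1((369,183))]).x, onz(T,t1((519,237)),.046),onz(S,s1((369,183)),.046),"base",onz(S,s1((369,232)),.024))
h=[onz(T,t2(u),.008) for u in((180,268),(549,269))]; print("holes",h,np.mean(h,0),np.linalg.norm(h[0]-h[1]))
c=np.array([onz(T,t2(u),.008) for u in((135,122),(607,125),(600,412),(118,410))]);print("plate c T",c.mean(0),c)
c=np.array([onz(S,s2(u),.008) for u in((162,108),(480,128),(470,493),(125,470))]);print("plate c S",c.mean(0),c)
c=np.array([onz(T,t1(u),.014) for u in((135,205),(545,103),(622,390),(205,500))]);print("shoe T",c.mean(0),c)
c=np.array([onz(T,t1(u),.024) for u in((213,222),(533,143),(578,328),(265,408))]);print("block T",c.mean(0),c)
print("knob top",onz(T,t1((638,408)),.0645),onz(S,s1((548,80)),.0645))
print("pivot",onz(T,t1((627,292)),.0425),"steel plate corners z?",tri([T,S],[t1((650,520)),s1((632,232))]).x)
```

```text
cam [ 0.36219062 -0.11592474  1.24316727]
cam [0.53238616 0.81896733 0.58514469]
postA tip [ 0.51103837 -0.08464015  0.04462231] [ 0.51084317 -0.08467393] [ 0.51111434 -0.08234347] base [ 0.50978425 -0.08366123]
postB tip [ 0.53133311 -0.16026699  0.04237391] [ 0.53068914 -0.16012158] [ 0.53147369 -0.15377076] base [ 0.53051247 -0.16080133]
holes [array([0.53813964, 0.21097862]), array([0.5387765 , 0.13083042])] [0.53845807 0.17090452] 0.08015072131381541
plate c T [0.53888408 0.17081333] [[0.57018593 0.22273092]
 [0.57062477 0.11969284]
 [0.50770096 0.11831179]
 [0.50702465 0.22251776]]
plate c S [0.53807821 0.17234695] [[0.57075992 0.12100161]
 [0.50566355 0.12019102]
 [0.50619737 0.22368325]
 [0.56969198 0.22451192]]
shoe T [ 0.51473024 -0.1155141 ] [[ 0.54433591 -0.03664722]
 [ 0.57937045 -0.16962992]
 [ 0.48592343 -0.1946013 ]
 [ 0.44929116 -0.06117795]]
block T [ 0.52115878 -0.12198699] [[ 0.53760019 -0.06250065]
 [ 0.56444722 -0.16534713]
 [ 0.50462288 -0.17991429]
 [ 0.47796485 -0.08018589]]
knob top [ 0.47534122 -0.19628992] [ 0.47531207 -0.1966989 ]
pivot [ 0.51403593 -0.19440451] steel plate corners z? [ 0.44381008 -0.20390699  0.00563891]
```

```bash
cat >> h.py <<'E'
from scipy.spatial.transform import Rotation as Ro
def st():
    from cell import observe
    o=observe(); return o
def goal(yaw):  # tool y down, tool z along (cos,sin)(yaw)
    a=np.radians(yaw); z=np.array([np.cos(a),np.sin(a),0]); y=np.array([0,0,-1.]); return np.c_[np.cross(y,z),y,z]
def rel(pos,yaw):
    o=st(); R0=Ro.from_rotvec(o["ee_rot"]).as_matrix(); 
    d=R0.T@(np.array(pos)-o["position"]); r=Ro.from_matrix(R0.T@goal(yaw)).as_rotvec(degrees=True)
    print("rel",np.round(d,4),np.round(r,2),"dist",round(np.linalg.norm(d),3),"from",np.round(o["position"],4))
    return d,r
def yawnow():
    R0=Ro.from_rotvec(st()["ee_rot"]).as_matrix(); return np.degrees(np.arctan2(R0[1,2],R0[0,2])),R0
E
python3 - <<'E'
from h import *
y,R=yawnow();print(y,R.round(3))
rel([.5385,.1708,.12],0.4);rel([.5385,.1708,.12],180.4)
E
```

```text
63.419171451873446 [[ 0.894  0.     0.447]
 [-0.447  0.     0.894]
 [ 0.    -1.     0.   ]]
rel [ 0.4052  0.1287 -0.2313] [-0.   63.02 -0.  ] dist 0.484 from [0.2796 0.559  0.2487]
rel [ 0.4052  0.1287 -0.2313] [  -0.   -116.98    0.  ] dist 0.484 from [0.2796 0.559  0.2487]
```

Call:
arm_command --plan '[[[0.04,0.01,-0.023],[0,6.4,0]],[[0.08,0.02,-0.046],[0,12.8,0]],[[0.12,0.03,-0.069],[0,19.2,0]],[[0.16,0.04,-0.092],[0,25.6,0]],[[0.2,0.05,-0.115],[0,32,0]]]' --fingers -1

```text
clock: 2.4
position: [0.4079, 0.3651, 0.1986]
ee_rot: [-1.418, 0.8, -0.8]
force: [0.8, 0.6, -0.9]
width: 0.999
```

Run:
```python
from h import *
print(yawnow()[0]);rel([.5385,.1708,.12],0.4)
```

```text
31.167545052605096
rel [0.2339 0.0786 0.0112] [-4.000e-02  3.077e+01 -3.000e-02] dist 0.247 from [0.4079 0.3651 0.1986]
```

Call:
arm_command --plan '[[[0.046,0.015,0.002],[0,6.2,0]],[[0.093,0.03,0.004],[0,12.4,0]],[[0.14,0.046,0.007],[0,18.6,0]],[[0.187,0.062,0.009],[0,24.7,0]],[[0.234,0.078,0.011],[0,30.8,0]]]'

```text
clock: 2.9
position: [0.5394, 0.1713, 0.1204]
ee_rot: [-1.212, 1.204, -1.204]
force: [0.5, 0.8, 0.1]
width: 1.0
```

Call:
arm_command --plan '[[[0,0,0],[0,0,0]],[[0,0,0],[0,0,0]]]'

```text
clock: 3.1
position: [0.5387, 0.1715, 0.1204]
ee_rot: [-1.214, 1.203, -1.203]
force: [0.2, 0.2, 0.3]
width: 1.004
```

Run:
```python
from h import *
from cell import *
print(yawnow()[0],st()["joints"].round(2));rel([.5385,.1708,.034],0.4)
T=get_image("top");crop(T,(142,205),(50,37),8,"pics/t3.png")
```

```text
0.4947663779434245 [-0.65  0.49  0.34  1.89 -0.22  0.8  -0.18]
rel [ 0.0006  0.0864 -0.0002] [0.03 0.09 0.04] dist 0.086 from [0.5387 0.1715 0.1204]
```

View pics/t3.png

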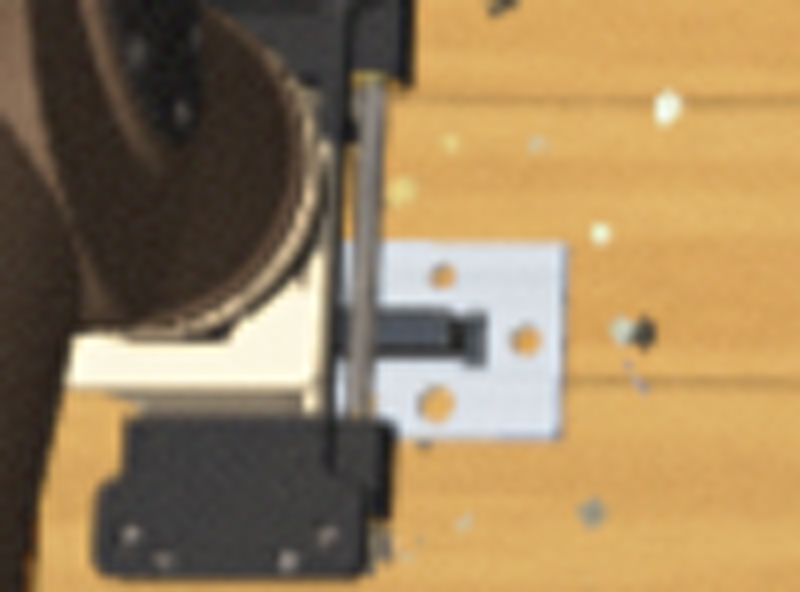

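The gripper straddles the rib, with its fingers above and below it in the image. Its leftward offset is parallax. Descending.

Call:
arm_command --plan '[[[0,0.03,0],[0,0,0]],[[0,0.055,0],[0,0,0]],[[0,0.075,0],[0,0,0]],[[0,0.086,0],[0,0,0]],[[0,0.086,0],[0,0,0]]]'

```text
clock: 3.65
position: [0.5372, 0.174, 0.0339]
ee_rot: [-1.217, 1.201, -1.198]
force: [-0.0, -0.3, 0.3]
width: 0.999
```

Call:
arm_command --plan '[[[0,0,0],[0,0,0]],[[0,0,0],[0,0,0]],[[0,0,0],[0,0,0]],[[0,0,0],[0,0,0]],[[0,0,0],[0,0,0]]]' --fingers 1 --squeeze 25

```text
clock: 4.15
position: [0.5386, 0.1728, 0.0351]
ee_rot: [-1.214, 1.201, -1.201]
force: [-0.3, 0.4, 0.9]
width: 0.617
```

Call:
arm_command --plan '[[[0,0,0],[0,0,0]],[[0,0,0],[0,0,0]],[[0,0,0],[0,0,0]]]'

```text
clock: 4.45
position: [0.5384, 0.1727, 0.0347]
ee_rot: [-1.214, 1.201, -1.201]
force: [0.1, 0.0, -0.4]
width: 0.354
```

Call:
arm_command --plan '[[[0.002,0,0],[0,0,0]],[[0.002,0,0],[0,0,0]],[[0.002,0,0],[0,0,0]],[[0.002,0,0],[0,0,0]],[[0.002,0,0],[0,0,0]]]'

```text
clock: 4.95
position: [0.5384, 0.1704, 0.0347]
ee_rot: [-1.214, 1.201, -1.202]
force: [-1.1, -0.4, 0.2]
width: 0.148
```

Call:
arm_command --plan '[[[0,0,0],[0,0,0]],[[0,-0.005,0],[0,0,0]],[[0,-0.01,0],[0,0,0]],[[0,-0.02,0],[0,0,0]]]'

```text
clock: 5.35
position: [0.5379, 0.1708, 0.0548]
ee_rot: [-1.215, 1.202, -1.201]
force: [-0.8, 0.9, -2.9]
width: 0.152
```

Call:
arm_command --plan '[[[0,-0.03,0],[0,0,0]],[[0,-0.06,0],[0,0,0]],[[0,-0.07,0],[0,0,0]],[[0,-0.07,0],[0,0,0]]]'

```text
clock: 5.75
position: [0.5394, 0.1712, 0.1265]
ee_rot: [-1.211, 1.199, -1.201]
force: [0.4, -0.3, -3.4]
width: 0.15
```

Run:
```python
from h import *
from cell import *
o=st();print(o["force"],o["ft_torque"],yawnow()[0]);rel([.5210,-.1220,.125],15.0)
T=get_image("side");crop(T,(266,260),(50,50),6,"pics/s3.png")
```

```text
[ 0.38193415 -0.29930791 -3.40488819] [-0.08878322  0.08128932 -0.02882761] 0.6383242806911301
rel [ 0.293   0.0009 -0.0217] [ -0.19 -14.36  -0.07] dist 0.294 from [0.5394 0.1712 0.1265]
```

View pics/s3.png

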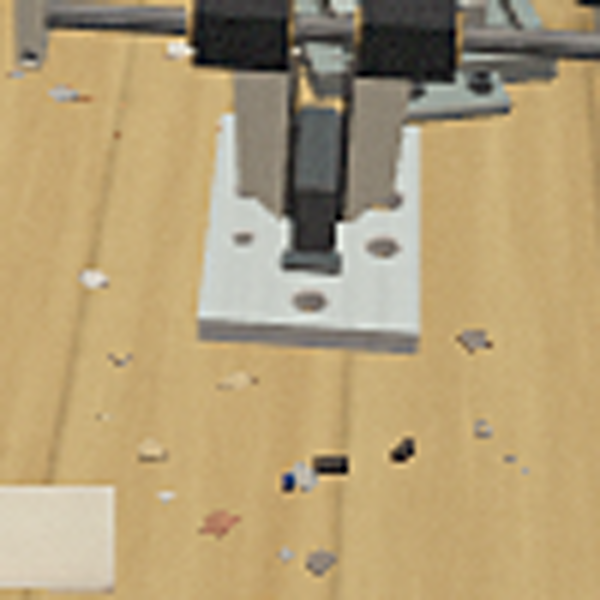

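The plate is gripped level and hangs true under the jaws. Moving over the cutter.

Call:
arm_command --plan '[[[0.045,0,-0.003],[0,-2.4,0]],[[0.09,0,-0.007],[0,-4.8,0]],[[0.135,0,-0.01],[0,-7.2,0]],[[0.18,0,-0.013],[0,-9.5,0]],[[0.22,0,-0.016],[0,-11,0]]]'

```text
clock: 6.3
position: [0.5234, -0.0517, 0.1232]
ee_rot: [-1.301, 1.059, -1.057]
force: [0.4, 0.4, -3.6]
width: 0.15
```

Run:
```python
from h import *
print(yawnow()[0]);rel([.5210,-.1220,.1],14.8)
```

```text
11.673686728924311
rel [ 0.0684  0.0233 -0.0165] [ 0.14 -3.13 -0.01] dist 0.074 from [ 0.5234 -0.0517  0.1232]
```

Call:
arm_command --plan '[[[0.035,0.005,-0.008],[0,-1.5,0]],[[0.06,0.015,-0.014],[0,-3,0]],[[0.068,0.02,-0.0165],[0,-3.1,0]],[[0.068,0.023,-0.0165],[0,-3.1,0]],[[0.068,0.023,-0.0165],[0,-3.1,0]]]'

```text
clock: 6.8
position: [0.5218, -0.1179, 0.1006]
ee_rot: [-1.321, 1.019, -1.015]
force: [0.4, 0.6, -3.0]
width: 0.149
```

Call:
arm_command --plan '[[[0,0,0],[0,0,0]],[[0,0,0],[0,0,0]]]'

```text
clock: 7.0
position: [0.5227, -0.1179, 0.1018]
ee_rot: [-1.32, 1.016, -1.016]
force: [-0.5, -0.1, -2.3]
width: 0.151
```

Run:
```python
from h import *
from cell import *
print(yawnow()[0],st()["joints"].round(2),st()["force"]);rel([.5210,-.1220,.09],14.8)
T=get_image("top");S=get_image("side");print(crop(S,(280,195),(50,37),8,"pics/s4.png"),crop(T,(250,215),(50,37),8,"pics/t4.png"))
```

```text
14.84399935516816 [-0.09  0.47  0.29  1.97 -0.2   0.72  0.58] [-0.4665661  -0.13694663 -2.28731256]
rel [ 0.0035  0.0118 -0.0027] [-0.02  0.04 -0.02] dist 0.013 from [ 0.5227 -0.1179  0.1018]
(230, 158) (200, 178)
```

View pics/s4.png

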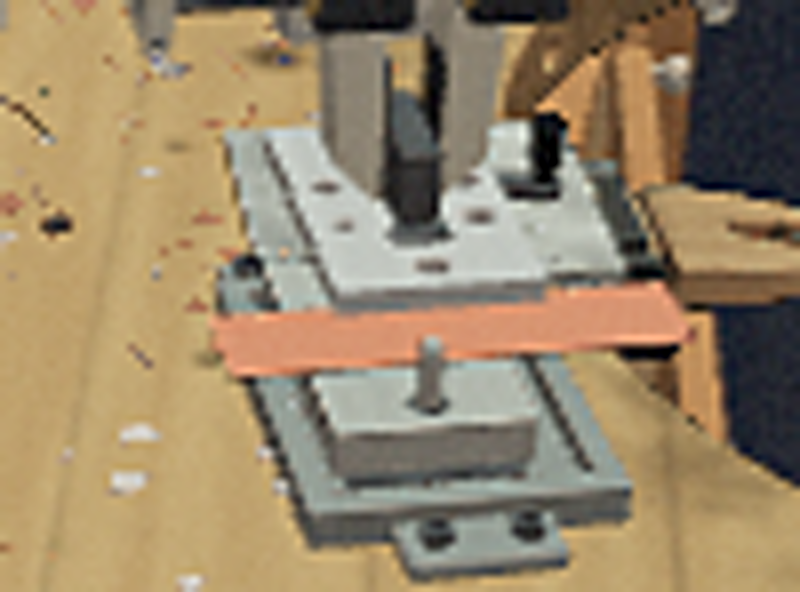

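View pics/t4.png

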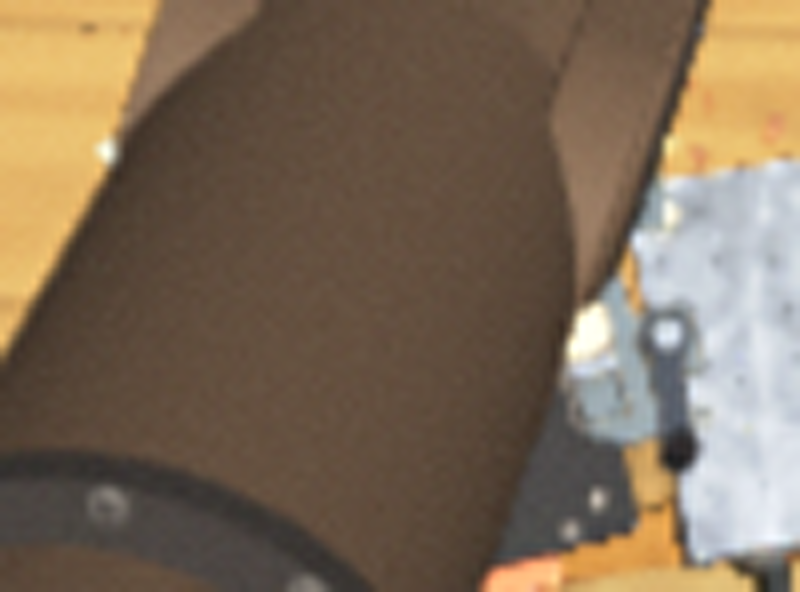

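Run:
```python
from h import *
import pickle
T,S=pickle.load(open("p0.pkl","rb"))
u=np.array((230,158))+(np.array((432,265.))+.5)/8-.5
a=np.radians(14.84);e=np.array([.5227,-.1179])+.04*np.array([-np.sin(a),np.cos(a)])
print(onz(S,u,.0751),"expected",e)
```

```text
[ 0.51224939 -0.07799378] expected [ 0.51245517 -0.07923421]
```

Call:
arm_command --plan '[[[0.003,0.005,-0.002],[0,0,0]],[[0.0035,0.01,-0.0027],[0,0,0]],[[0.004,0.015,-0.0027],[0,0,0]],[[0.004,0.015,-0.0027],[0,0,0]],[[0.004,0.015,-0.0027],[0,0,0]]]'

```text
clock: 7.6
position: [0.5206, -0.124, 0.0865]
ee_rot: [-1.32, 1.018, -1.018]
force: [-0.8, -0.2, -2.9]
width: 0.148
```

Run:
```python
from h import *
print(yawnow()[0],st()["force"]);rel([.5210,-.1223,.08],14.8)
```

```text
14.714904760365824 [-0.75483581 -0.17273121 -2.88539657]
rel [-0.0015  0.0065  0.0008] [ 0.03 -0.09 -0.01] dist 0.007 from [ 0.5206 -0.124   0.0865]
```

Call:
arm_command --plan '[[[-0.0013,0.001,0.0005],[0,0,0]],[[-0.0013,0.003,0.0005],[0,0,0]],[[-0.0013,0.004,0.0005],[0,0,0]],[[-0.0013,0.004,0.0005],[0,0,0]],[[-0.0013,0.004,0.0005],[0,0,0]]]'

```text
clock: 8.1
position: [0.5209, -0.1226, 0.0827]
ee_rot: [-1.32, 1.018, -1.018]
force: [-0.4, 0.7, -3.3]
width: 0.154
```

Call:
arm_command --plan '[[[0,0.001,0],[0,0,0]],[[0,0.002,0],[0,0,0]],[[0,0.003,0],[0,0,0]],[[0,0.003,0],[0,0,0]]]'

```text
clock: 8.5
position: [0.5208, -0.1226, 0.0796]
ee_rot: [-1.32, 1.018, -1.018]
force: [-0.3, 0.1, -3.6]
width: 0.152
```

Call:
arm_command --plan '[[[0,0.0007,0],[0,0,0]],[[0,0.0014,0],[0,0,0]],[[0,0.002,0],[0,0,0]],[[0,0.002,0],[0,0,0]]]'

```text
clock: 8.9
position: [0.5209, -0.1226, 0.0776]
ee_rot: [-1.32, 1.018, -1.018]
force: [0.4, 0.2, -2.4]
width: 0.147
```

Call:
arm_command --plan '[[[0,0.0007,0],[0,0,0]],[[0,0.0014,0],[0,0,0]],[[0,0.002,0],[0,0,0]],[[0,0.002,0],[0,0,0]]]'

```text
clock: 9.3
position: [0.5209, -0.1226, 0.0756]
ee_rot: [-1.32, 1.018, -1.018]
force: [-0.4, -0.7, -2.9]
width: 0.148
```

Call:
arm_command --plan '[[[0,0.001,0],[0,0,0]],[[0,0.002,0],[0,0,0]],[[0,0.003,0],[0,0,0]],[[0,0.003,0],[0,0,0]]]'

```text
clock: 9.7
position: [0.5209, -0.1226, 0.0726]
ee_rot: [-1.32, 1.018, -1.018]
force: [0.1, 0.1, -3.3]
width: 0.148
```

Run:
```python
from h import *
from cell import *
print(st()["force"],st()["ft_torque"])
S=get_image("side");crop(S,(280,195),(50,37),8,"pics/s5.png")
```

```text
[ 0.12761871  0.11287391 -3.29494447] [-0.04655594 -0.04548787  0.01305143]
```

View pics/s5.png

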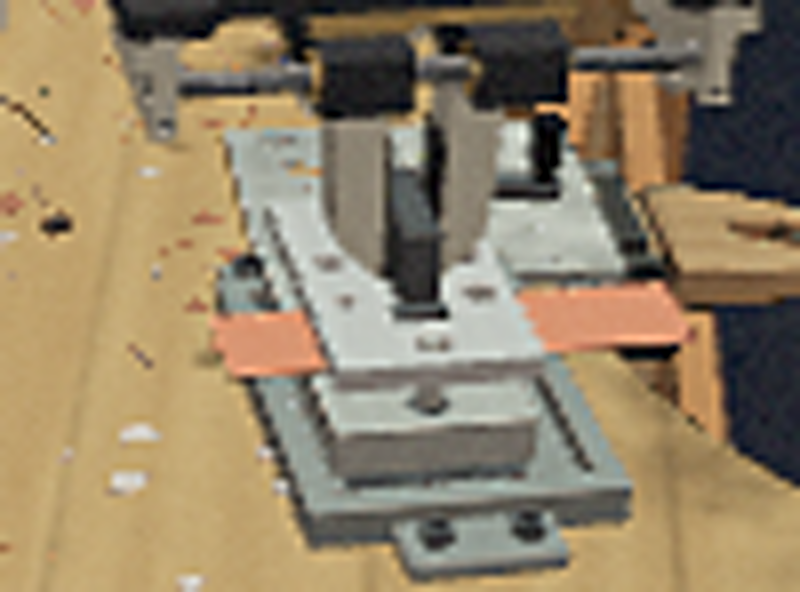

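The post sits in the near hole (px 432,343) and its foot shows below the plate. There is no contact force, so I'll keep lowering to about 0.0605.

Call:
arm_command --plan '[[[0,0.0015,0],[0,0,0]],[[0,0.003,0],[0,0,0]],[[0,0.0045,0],[0,0,0]],[[0,0.006,0],[0,0,0]],[[0,0.006,0],[0,0,0]]]'

```text
clock: 10.25
position: [0.5209, -0.1225, 0.0665]
ee_rot: [-1.32, 1.018, -1.018]
force: [-0.1, 0.0, -4.0]
width: 0.153
```

Call:
arm_command --plan '[[[0,0.001,0],[0,0,0]],[[0,0.002,0],[0,0,0]],[[0,0.003,0],[0,0,0]],[[0,0.004,0],[0,0,0]],[[0,0.004,0],[0,0,0]]]'

```text
clock: 10.75
position: [0.5209, -0.1225, 0.0626]
ee_rot: [-1.32, 1.018, -1.018]
force: [1.2, 0.1, -3.0]
width: 0.148
```

Call:
arm_command --plan '[[[0,0.0005,0],[0,0,0]],[[0,0.001,0],[0,0,0]],[[0,0.001,0],[0,0,0]]]'

```text
clock: 11.05
position: [0.5209, -0.1226, 0.0617]
ee_rot: [-1.32, 1.018, -1.018]
force: [1.6, 0.8, -2.9]
width: 0.154
```

Call:
arm_command --plan '[[[0,0.0005,0],[0,0,0]],[[0,0.001,0],[0,0,0]],[[0,0.001,0],[0,0,0]]]'

```text
clock: 11.35
position: [0.5209, -0.1226, 0.0607]
ee_rot: [-1.32, 1.018, -1.018]
force: [1.0, 0.2, -3.9]
width: 0.151
```

Call:
arm_command --plan '[[[0,0.0003,0],[0,0,0]],[[0,0.0006,0],[0,0,0]],[[0,0.0006,0],[0,0,0]]]'

```text
clock: 11.65
position: [0.521, -0.1226, 0.0605]
ee_rot: [-1.319, 1.018, -1.018]
force: [-2.0, -0.4, 4.1]
width: 0.153
```

Contact came at z = 0.0605, the height expected when seated, with about 8 N of push. Releasing gently.

Call:
arm_command --plan '[[[0,0,0],[0,0,0]],[[0,0,0],[0,0,0]],[[0,0,0],[0,0,0]],[[0,0,0],[0,0,0]],[[0,0,0],[0,0,0]]]' --fingers 0.2

```text
clock: 12.15
position: [0.5209, -0.1225, 0.0601]
ee_rot: [-1.32, 1.018, -1.018]
force: [-0.2, -0.3, -0.9]
width: 0.4
```

Call:
arm_command --plan '[[[0,-0.005,0],[0,0,0]],[[0,-0.02,0],[0,0,0]],[[0,-0.045,0],[0,0,0]],[[0,-0.06,0],[0,0,0]],[[0,-0.06,0],[0,0,0]]]'

```text
clock: 12.65
position: [0.5223, -0.1229, 0.1223]
ee_rot: [-1.318, 1.015, -1.02]
force: [0.5, -0.3, -0.6]
width: 0.403
```

Run:
```python
from h import *
from cell import *
print(st()["force"],st()["width"])
S=get_image("side");crop(S,(280,195),(50,37),8,"pics/s6.png")
import pickle;pickle.dump(S,open("p6.pkl","wb"))
```

```text
[ 0.51373669 -0.29053079 -0.58270133] 0.4031433322498085
```

View pics/s6.png

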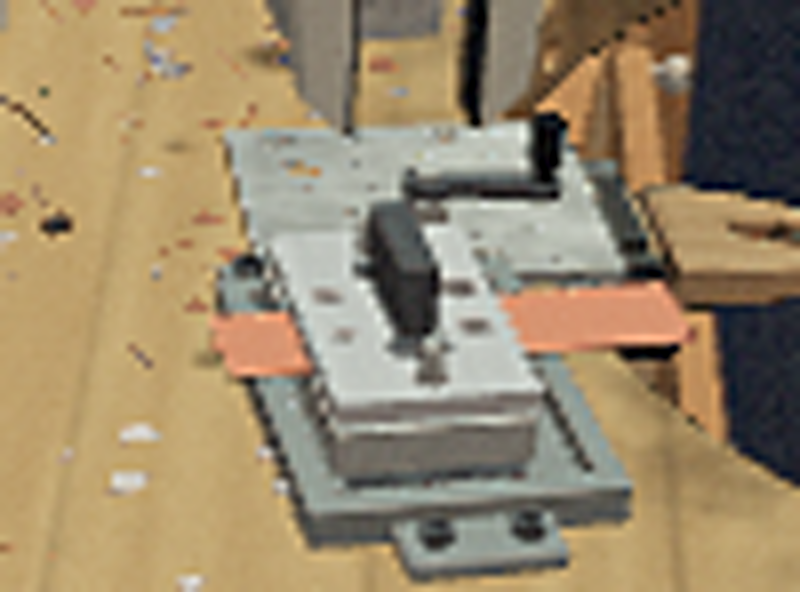

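The plate lies flat and parallel on the strip, the post shows in its hole (px 432,365) and the jaws are clear. Next I'll close the fingers and go behind the knob.

```bash
cat >> h.py <<'E'
P=np.array([.5133,-.1945])
def push(phi,back,z):
    a=np.radians(phi); k=P+.038*np.array([np.cos(a),np.sin(a)]); t=np.array([np.sin(a),-np.cos(a)])
    c=k-t*back; return [c[0],c[1],z], phi-180
E
python3 - <<'E'
from h import *
p,y=push(183,.024,.12);print(p,y,yawnow()[0]);rel(p,y)
E
```

```text
[np.float64(0.47660814062915685), np.float64(-0.22045587517134163), 0.12] 3 14.724421281759517
rel [ 0.0832  0.001  -0.0684] [-0.13 11.72  0.03] dist 0.108 from [ 0.5216 -0.1226  0.1211]
```

Call:
arm_command --plan '[[[0.025,0,-0.02],[0,3,0]],[[0.05,0,-0.04],[0,6,0]],[[0.07,0,-0.058],[0,9,0]],[[0.083,0,-0.0684],[0,11.7,0]],[[0.083,0,-0.0684],[0,11.7,0]]]' --fingers 1

```text
clock: 13.2
position: [0.4744, -0.2223, 0.1196]
ee_rot: [-1.233, 1.175, -1.174]
force: [-0.1, 0.8, -0.5]
width: 0.028
```

Call:
arm_command --plan '[[[0,0,0],[0,0,0]],[[0,0,0],[0,0,0]],[[0,0,0],[0,0,0]]]'

```text
clock: 13.5
position: [0.4765, -0.2189, 0.1199]
ee_rot: [-1.234, 1.169, -1.168]
force: [-0.0, -0.1, 0.4]
width: 0.005
```

Run:
```python
from h import *
p,y=push(183,.024,.070);print(p,y,yawnow()[0],st()["joints"].round(2),st()["width"]);rel(p,y)
```

```text
[np.float64(0.47660814062915685), np.float64(-0.22045587517134163), 0.07] 3 3.166418133793918 [ 0.06  0.44  0.37  1.99 -0.22  0.76  0.61] 0.0051783959345581025
rel [0.0015 0.0499 0.    ] [-0.    0.17 -0.03] dist 0.05 from [ 0.4765 -0.2189  0.1199]
```

Call:
arm_command --plan '[[[0.0015,0.01,0],[0,0,0]],[[0.0015,0.022,0],[0,0,0]],[[0.0015,0.034,0],[0,0,0]],[[0.0015,0.044,0],[0,0,0]],[[0.0015,0.05,0],[0,0,0]]]'

```text
clock: 14.0
position: [0.4753, -0.2215, 0.0686]
ee_rot: [-1.234, 1.172, -1.169]
force: [-0.7, -0.2, 0.1]
width: 0.008
```

Run:
```python
from h import *
from cell import *
print(st()["force"])
S=get_image("side");crop(S,(290,185),(50,37),8,"pics/s7.png")
for phi,b in ((183,.0165),(175,.0155),(165,.0155),(155,.0155)):
    p,y=push(phi,b,.070);print(phi);rel(p,y)
```

```text
[-0.69304575 -0.24858365  0.12539696]
183
rel [-0.0083 -0.0018  0.0016] [ 0.13  0.02 -0.05] dist 0.009 from [ 0.475  -0.2214  0.0682]
175
rel [-0.0148 -0.0018 -0.0002] [ 0.13  8.02 -0.04] dist 0.015 from [ 0.475  -0.2214  0.0682]
165
rel [-0.0218 -0.0018 -0.0013] [ 0.14 18.02 -0.03] dist 0.022 from [ 0.475  -0.2214  0.0682]
155
rel [-0.029  -0.0018 -0.0012] [ 1.400e-01  2.802e+01 -1.000e-02] dist 0.029 from [ 0.475  -0.2214  0.0682]
```

View pics/s7.png

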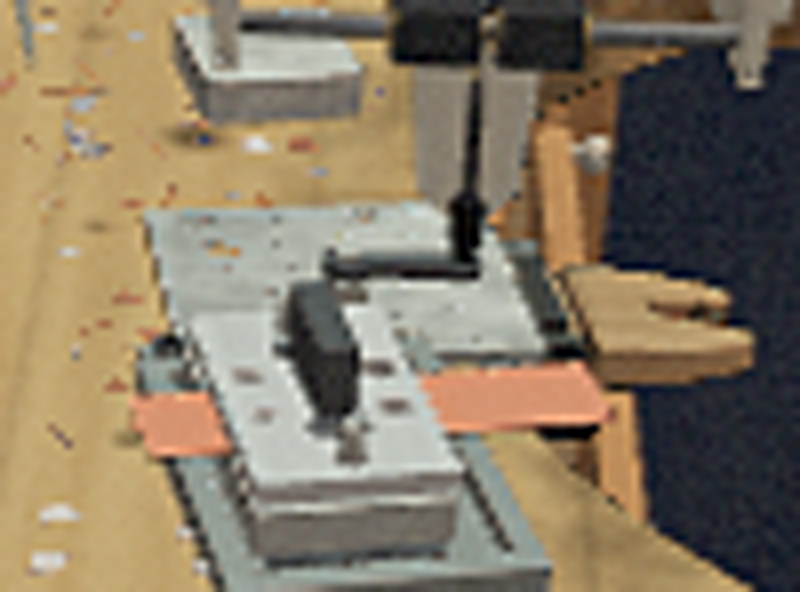

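The shut fingers are behind the knob (px 467,225) and in line with it. Pushing along the arc.

Call:
arm_command --plan '[[[-0.004,0,0.0015],[0,0,0]],[[-0.008,0,0.0015],[0,0,0]],[[-0.0115,0,0.0005],[0,4,0]],[[-0.0148,0,0],[0,8,0]],[[-0.018,0,-0.0008],[0,13,0]]]'

```text
clock: 14.55
position: [0.474, -0.2038, 0.0705]
ee_rot: [-1.12, 1.338, -1.339]
force: [-2.2, -2.4, -1.9]
width: 0.003
```

Run:
```python
from h import *
print(st()["force"])
for phi in (165,160,155,150,145,140,135):
    p,y=push(phi,.0155,.070);print(phi);rel(p,y)
```

```text
[-2.20621933 -2.40179184 -1.90357384]
165
rel [-0.0038  0.0005 -0.0022] [-0.03  4.84  0.02] dist 0.004 from [ 0.474  -0.2038  0.0705]
160
rel [-0.0073  0.0005 -0.0031] [-0.03  9.84  0.01] dist 0.008 from [ 0.474  -0.2038  0.0705]
155
rel [-0.0108  0.0005 -0.0037] [-3.000e-02  1.484e+01  1.000e-02] dist 0.011 from [ 0.474  -0.2038  0.0705]
150
rel [-0.0144  0.0005 -0.004 ] [-3.000e-02  1.984e+01  1.000e-02] dist 0.015 from [ 0.474  -0.2038  0.0705]
145
rel [-0.018   0.0005 -0.004 ] [-3.000e-02  2.484e+01  1.000e-02] dist 0.018 from [ 0.474  -0.2038  0.0705]
140
rel [-0.0215  0.0005 -0.0037] [-3.000e-02  2.984e+01  1.000e-02] dist 0.022 from [ 0.474  -0.2038  0.0705]
135
rel [-0.025   0.0005 -0.003 ] [-3.000e-02  3.484e+01  1.000e-02] dist 0.025 from [ 0.474  -0.2038  0.0705]
```

Call:
arm_command --plan '[[[-0.0038,0,-0.002],[0,5,0]],[[-0.0073,0,-0.003],[0,10,0]],[[-0.0108,0,-0.0037],[0,15,0]],[[-0.0144,0,-0.004],[0,20,0]],[[-0.018,0,-0.004],[0,25,0]]]'

```text
clock: 15.05
position: [0.4735, -0.1852, 0.0706]
ee_rot: [-0.853, 1.645, -1.646]
force: [-0.2, -1.8, -1.1]
width: 0.003
```

Run:
```python
from h import *
from cell import *
print(st()["force"],st()["joints"].round(2))
S=get_image("side");crop(S,(290,185),(50,37),8,"pics/s8.png")
for phi in (140,135,130,125,120,115,110):
    p,y=push(phi,.0155,.070);print(phi);rel(p,y)
```

```text
[-0.16093124 -1.84800001 -1.10981396] [-0.12  0.52  0.52  2.07 -0.43  0.65  0.08]
140
rel [-0.0023  0.0005 -0.0011] [-0.03  4.57 -0.04] dist 0.003 from [ 0.4738 -0.1844  0.0705]
135
rel [-0.0057  0.0005 -0.002 ] [-0.03  9.57 -0.04] dist 0.006 from [ 0.4738 -0.1844  0.0705]
130
rel [-0.0093  0.0005 -0.0026] [-0.02 14.57 -0.04] dist 0.01 from [ 0.4738 -0.1844  0.0705]
125
rel [-0.0128  0.0005 -0.0029] [-0.02 19.57 -0.05] dist 0.013 from [ 0.4738 -0.1844  0.0705]
120
rel [-0.0164  0.0005 -0.003 ] [-2.000e-02  2.457e+01 -5.000e-02] dist 0.017 from [ 0.4738 -0.1844  0.0705]
115
rel [-0.02    0.0005 -0.0026] [-2.000e-02  2.957e+01 -5.000e-02] dist 0.02 from [ 0.4738 -0.1844  0.0705]
110
rel [-0.0235  0.0005 -0.002 ] [-2.000e-02  3.457e+01 -5.000e-02] dist 0.024 from [ 0.4738 -0.1844  0.0705]
```

View pics/s8.png

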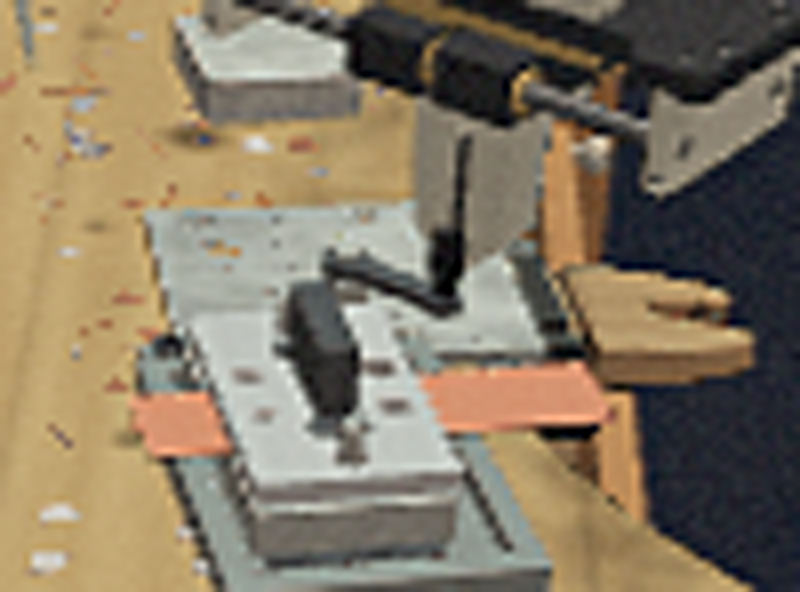

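The finger has swung part of the way, with the knob at px (447,265) still centred on the fingers. Continuing.

Call:
arm_command --plan '[[[-0.0025,0,-0.001],[0,5,0]],[[-0.0058,0,-0.002],[0,10,0]],[[-0.0093,0,-0.0026],[0,15,0]],[[-0.0128,0,-0.003],[0,20,0]],[[-0.0164,0,-0.003],[0,25,0]]]'

```text
clock: 15.6
position: [0.4801, -0.1698, 0.0705]
ee_rot: [-0.515, 1.928, -1.927]
force: [-2.7, -0.2, 1.1]
width: 0.005
```

Run:
```python
from h import *
print(st()["force"],st()["joints"].round(2))
for phi in (115,110,107,105,103,101):
    p,y=push(phi,.0155,.070);print(phi);rel(p,y)
```

```text
[-2.67366357 -0.23861866  1.12355142] [-0.23  0.55  0.65  2.08 -0.53  0.68 -0.28]
115
rel [-0.0043  0.0005 -0.0012] [ 0.02  4.93 -0.01] dist 0.004 from [ 0.4801 -0.1698  0.0705]
110
rel [-0.0077  0.0005 -0.0021] [ 0.02  9.93 -0.01] dist 0.008 from [ 0.4801 -0.1698  0.0705]
107
rel [-0.0099  0.0005 -0.0025] [ 3.000e-02  1.293e+01 -1.000e-02] dist 0.01 from [ 0.4801 -0.1698  0.0705]
105
rel [-0.0113  0.0005 -0.0027] [ 3.000e-02  1.493e+01 -1.000e-02] dist 0.012 from [ 0.4801 -0.1698  0.0705]
103
rel [-0.0127  0.0005 -0.0029] [ 3.000e-02  1.693e+01 -1.000e-02] dist 0.013 from [ 0.4801 -0.1698  0.0705]
101
rel [-0.0141  0.0005 -0.003 ] [ 3.000e-02  1.893e+01 -1.000e-02] dist 0.014 from [ 0.4801 -0.1698  0.0705]
```

Call:
arm_command --plan '[[[-0.003,0,-0.001],[0,3.5,0]],[[-0.0055,0,-0.0016],[0,7,0]],[[-0.0077,0,-0.002],[0,10,0]],[[-0.0095,0,-0.0025],[0,12,0]],[[-0.0095,0,-0.0025],[0,12,0]]]'

```text
clock: 16.1
position: [0.4874, -0.1628, 0.0703]
ee_rot: [-0.326, 2.051, -2.051]
force: [-1.3, 0.2, -0.1]
width: 0.004
```

Call:
arm_command --plan '[[[-0.001,0,0],[0,1,0]],[[-0.0015,0,0],[0,2,0]],[[-0.0015,0,0],[0,2,0]]]'

```text
clock: 16.4
position: [0.488, -0.1625, 0.07]
ee_rot: [-0.292, 2.073, -2.071]
force: [-4.5, 1.2, 2.8]
width: 0.004
```

Call:
arm_command --plan '[[[-0.0005,0,0],[0,0,0]],[[-0.001,0,0],[0,0,0]],[[-0.001,0,0],[0,0,0]]]'

```text
clock: 16.7
position: [0.4883, -0.1625, 0.0699]
ee_rot: [-0.294, 2.074, -2.071]
force: [-7.0, 1.3, 3.5]
width: 0.002
```

Run:
```python
from h import *
from cell import *
print(st()["force"],yawnow()[0])
S=get_image("side");crop(S,(290,185),(50,37),8,"pics/s9.png")
for phi in (105,):
    p,y=push(phi,.0155,.070);print(phi);rel(p,y)
```

```text
[-7.02603566  1.31260287  3.53858358] -73.98038051450362
105
rel [-0.0004 -0.0001 -0.0005] [0.08 1.02 0.11] dist 0.001 from [ 0.4883 -0.1624  0.0699]
```

View pics/s9.png

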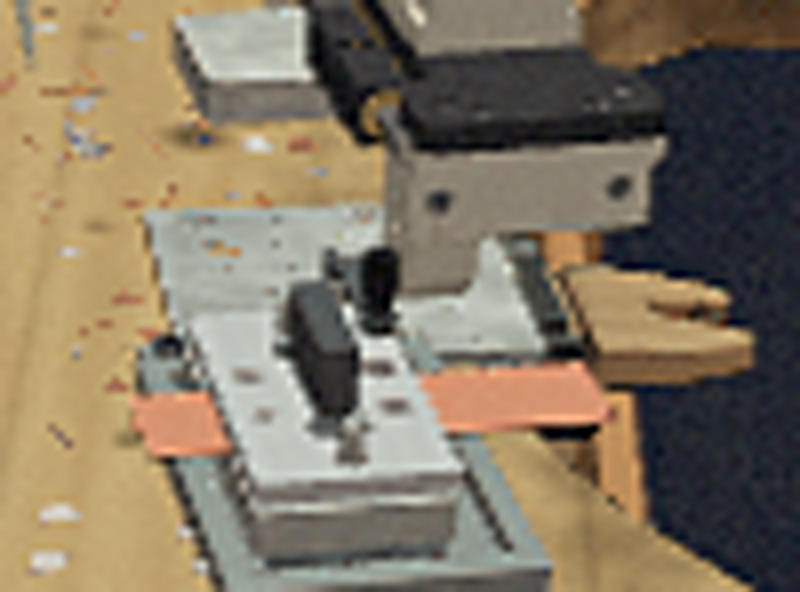

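Call:
arm_command --plan '[[[-0.0005,0,0],[0,0,0]],[[-0.001,0,0],[0,0,0]],[[-0.001,0,0],[0,0,0]]]'

```text
clock: 17.05
position: [0.4885, -0.1624, 0.0698]
ee_rot: [-0.295, 2.075, -2.072]
force: [-8.4, 1.4, 6.1]
width: 0.005
```

The force rises while the position stays put, so the finger is at its stop. Backing straight off (tool +x), then up and away.

Call:
arm_command --plan '[[[0.003,0,0],[0,0,0]],[[0.01,0,0],[0,0,0]],[[0.02,0,0],[0,0,0]],[[0.03,-0.02,0],[0,0,0]],[[0.03,-0.06,0],[0,0,0]]]'

```text
clock: 17.55
position: [0.4586, -0.1708, 0.129]
ee_rot: [-0.295, 2.076, -2.073]
force: [1.6, 0.5, 0.3]
width: 0.007
```

Call:
arm_command --plan '[[[0.01,-0.03,0],[0,0,0]],[[0.03,-0.06,0],[0,0,0]],[[0.06,-0.08,0],[0,0,0]],[[0.09,-0.09,0],[0,0,0]],[[0.1,-0.09,0],[0,0,0]]]'

```text
clock: 18.05
position: [0.3634, -0.1994, 0.2208]
ee_rot: [-0.286, 2.074, -2.07]
force: [0.5, 0.6, -0.1]
width: 0.003
```

Run:
```python
from h import *
from cell import *
o=st();print(o["position"],o["force"])
S=get_image("side");T=get_image("top");print(crop(S,(290,185),(50,37),8,"pics/s10.png"),crop(T,(255,215),(50,37),8,"pics/t10.png"))
cv2.imwrite("pics/top10.png",T["color"][:,:,::-1])
for p in(S,T):
  for n in("finger_knob","plate_grip"):
    print(n,[(np.round(d["point"],1),round(d["confidence"],2),onz(p,d["point"],.0535 if n[0]=="f" else .048).round(4)) for d in place_of(p,n)[:2]])
```

```text
[ 0.36337429 -0.19935675  0.22081415] [ 0.48022736  0.56066202 -0.09802956]
(240, 148) (205, 178)
finger_knob [(array([287.5, 181.3]), 0.51, array([ 0.5019, -0.1658]))]
plate_grip [(array([279.9, 192.2]), 0.79, array([ 0.5201, -0.117 ]))]
finger_knob [(array([264.7, 221.8]), 0.46, array([ 0.5053, -0.1481]))]
plate_grip [(array([253.7, 218.6]), 0.84, array([ 0.5137, -0.1205]))]
```

View pics/s10.png

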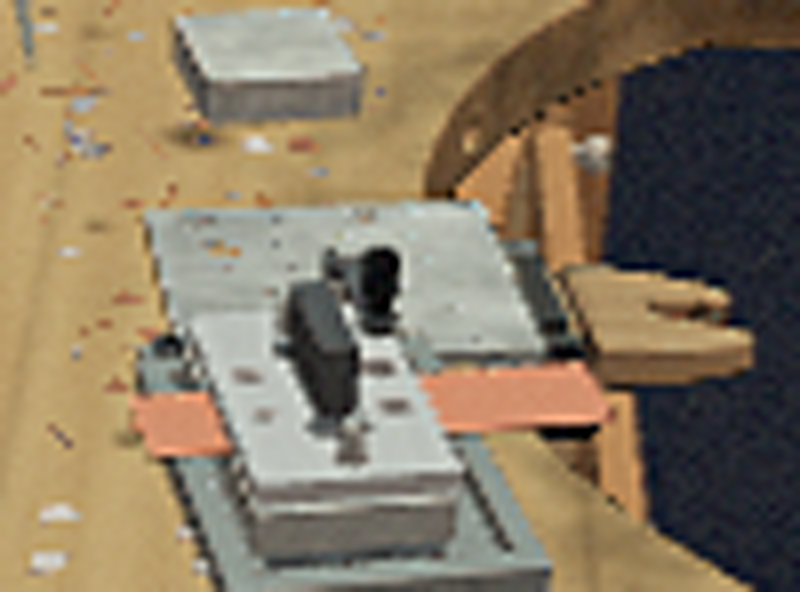

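View pics/t10.png

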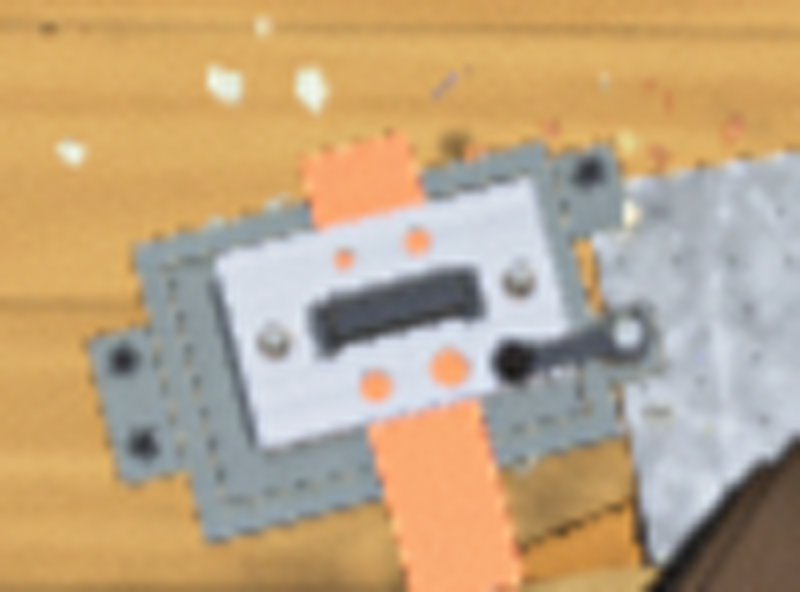

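Run:
```python
from h import *
import pickle
from cell import sign_off
T,S=pickle.load(open("p0.pkl","rb"))
g=lambda u:np.array((205,178))+(np.array(u)+.5)/8-.5
k=onz(T,g((514,360)),.0645);q=onz(T,g((630,331)),.0425);a=onz(T,g((272,340)),.046);b=onz(T,g((519,280)),.046)
print(k,q,np.degrees(np.arctan2(*(k-q)[::-1])),"posts",np.degrees(np.arctan2(*(a-b)[::-1])))
print(sign_off())
```

```text
[ 0.5021658  -0.15798236] [ 0.51436355 -0.19535217] 108.07702927419736 posts 104.35111806692548
the job is handed in; nothing more can be done
None
```

The guide plate is seated on the strip with both posts through its end holes, and the retaining finger is swung over it. I've handed the job in at about 18 s.

- **Plate:** I picked it up by the rib and lowered it over the posts. Both holes found them on the first approach, so no sliding about was needed. It touched down on the strip at the expected height with about 8 N of push. I then let go, and both pictures show it flat with the two post tips in the end holes.
- **Finger:** I pushed the knob round with the shut fingers until the force rose to about 8 N without further movement, so I took it to be at its stop. I then backed the arm clear.
- **Last checks:** The knob measured (0.502, -0.158) m, against (0.503, -0.158) expected at full swing. The finger's angle from the top picture came out at 108°, against about 104.5° expected. That gap is within pixel error on a 38 mm arm, and the force and knob position both say it is at the stop. In the last pictures the network's knob positions were 8 to 10 mm off, with low confidence (about 0.5), so I relied on the picture readings.
- **Other objects:** I did not touch the punch stand, cuff, magnifier or steel block. I did not measure them again at the end.

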